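# Unlatch the specimen carrier and hold its gate wide

## Task

Open the clear specimen carrier for a colleague who is about to take the dishes out. On its roof, first squeeze together the jaws of the catch with the two round posts, as far as they go, and only then those of the catch with the two flat plates; then take the gate by its upright handle, swing it out past the click of its detent until it stands square to the front of the carrier, and finish while the gripper still holds it there, because its spring pulls it back. Leave the tip box, the timer and the bottle beside it where they are.

Things in the scene. Friction and masses are not known exactly. Their poses are not given: they have to be found in the camera images.
- carrier: clear-walled specimen carrier, fixed to the worktop: box 80 mm deep (x), 190 wide (y), flat metal roof with its top face 108 mm above the worktop, on a 10 mm foot plate that reaches 84 mm out in front. Origin on the worktop under the box's centre; +x to its back, the front with the gate faces -x, +y is the hinge side, z up
- round_catch: squeeze catch on the roof, 50 mm left or right of its middle, with two round posts 12 mm thick as jaws, tops 37 mm above the roof. Origin on the roof's top face midway between the open jaws; axes as the carrier's. Fixed jaw at +y, sliding jaw at -y, outer faces 22 mm from the origin when open (44 over both); 25 mm or more free outside each
- round_jaw (a joint): travel (m) of the round catch's sliding jaw to its fixed jaw (+y): 0 open (starts at 0 to 0.002), 0.016 fully squeezed, 28 mm over both jaws then. Takes about 5 N, stays where it is left. A hook on the jaw frees the gate after about 11 mm
- flat_catch: the other squeeze catch, on the other side of the roof's middle; same layout, origin and axes, but both jaws are flat upright plates, 24 mm wide (x) and 5 mm thick, tops 37 mm above the roof, outer faces 22 mm from the origin when open
- flat_jaw (a joint): travel (m) of the flat catch's sliding jaw, exactly as for the round one: 0 open (starts at 0 to 0.002), 0.016 fully squeezed. To be moved only after the round catch is released
- gate_handle (a point): point on the axis of the gate's handle, an upright round post of 14 mm diameter, 42 mm in front of the gate's plane and 100 mm along the gate from its hinge. The post's top is 20 mm above this point; it is free down to 33 mm below it, where a bracket joins it to the gate. The point stays 136 mm above the worktop
- gate_hinge (a point): point on the gate's upright hinge axis at the height of gate_handle, at the carrier's left front corner (+y). The handle moves round it on a circle of 108 mm radius
- gate (a joint): gate angle (rad): 0 shut, grows as it opens to -x (clockwise from above: the handle comes out, then round to +y), 1.57 square to the front, stop 1.75. A spring closes it with 0.1 (shut) to 0.26 Nm (wide); a ball detent adds up to 0.5 Nm from 0.84 to 1.06 (8 N at the handle in all); let go wide, it swings shut. Panel 180 mm long, 6 thick, top edge 104 mm up; two lugs on it reach 124 mm
- tip_box: bystander: closed pipette-tip box 79x105x55 mm on the worktop to the left of the work; origin under its centre
- timer: bystander: small white wedge-shaped lab timer 42x66x32 mm on the worktop right of the carrier's front; origin under its centre
- bottle: bystander: clear screw-cap bottle, 70 mm wide and 145 mm tall, on the worktop farther to the right; origin under its centre

How it is judged:
On the way, in this order (a step that is already met when the one before it is completed fails the run):
1. the round-post catch is squeezed until it is released (at least 12 of its 16 mm) (value of joint round_jaw above 0.012 m), for 0.1 s.
2. then the flat-plate catch is squeezed until it is released (at least 12 of its 16 mm) (value of joint flat_jaw above 0.012 m), for 0.1 s.
3. the gate is swung out past its detent (value of joint gate above 1.12 rad), for 0.1 s.
At the end, for the whole second after the job is handed in: the gate stands at 1.4 rad or more (square to the front is 1.57, its stop 1.75), at rest, held there by the gripper's fingers (contact force over 1 N), and both catches are still released (11 mm or more) (value of joint gate above 1.4 rad and contact force between the fingers and gate above 1 N and value of joint each of round_jaw, flat_jaw above 0.011 m and velocity of joint gate between -0.1 and 0.1 rad/s); the arm keeps its last pose, push and grip.
It fails at once if the flat-plate catch is moved (6 mm or more) before the round-post catch is released (value of joint flat_jaw above 0.006 m and value of joint round_jaw below 0.009 m).
It fails at once if the gate is forced open while a catch still holds it (value of joint gate above 0.15 rad and value of joint any of round_jaw, flat_jaw below 0.007 m).
It fails at once if the tip box, the timer or the bottle is shifted by more than 30 mm (distance of any of tip_box, timer, bottle from where it was at the start of the episode above 0.03 m).
It also fails if it takes over 56 s, if anything falls off the work surface, if the arm or the gripper's body presses on something with over 40 N, if the wrist force passes 120 N, or if a joint passes its speed limit or range.

## Robot

A 6-joint arm with a two-finger parallel gripper is mounted at the origin on a cart in front of the work surface, level with it; the furniture and walls round the work are solid. World frame = base frame: x ahead of the robot, y to its left, z up, the work surface at z = 0. Lengths are in m, angles in rad, forces in N, time in s.
With the tool pointing down it reaches from about 0.3 to 0.875 m from the base axis. Payload 6.4 kg.
Tool frame: the origin (TCP) lies midway between the tips of the shut fingers; the grasp point (between the pads) lies 19 mm behind it; z points along the fingers, y is the line along which they close (so a half turn about z gives the same grasp; the last joint's range is limited). The gripper opens to 85 mm and grips with 20 to 120 N. Pads are 22 mm wide; open, the fingers measure 114 mm over their backs; the gripper's body (76 mm by 85 mm) begins 54 mm behind the grasp point. The pads swing forward as they close: fully open they stand 13 mm farther back than shut.
Start: joints at [0.938, 0.181, 1.607, -0, 1.354, -0.206], TCP at [0.238, 0.523, 0.231] pointing down, gripper open.
Joint ranges: [-2.99, 2.99], [-0.89, 2.07], [0.3, 2.58], [-1.14, 4.28], [0, 2.63], [-3.12, 3.12]. Speed limits (rad/s): [2.57, 2.57, 3.01, 3.14, 3.14, 3.14].

## Interface

Orientations are given as a unit quaternion [w, x, y, z].
In Python, from bench import ctrl gives the robot as it stands.
- The arm moves only by the tool send_rows, never from a script. Its argument "motion" is a list of rows, each a list of 7 numbers: the turn, a rotation vector about the tool's x, y, z in degrees, then the shift along the tool's x, y, z in mm, then the closure, from -1 (fully open) to 1 (shut). In form: [[rx, ry, rz, tx, ty, tz, grip], ...]. A call has exactly 10 rows; each row shifts and turns the commanded pose from where the row before left it, along the tool's axes as they then stand; what a row does not reach is not made up. A row lasts 1/10 s, in which the tool goes at most 50 mm and 8.59 degrees, less where a joint would pass 70% of its speed; a pose out of reach is approached as far as the arm can. A call is refused whole if a number of a shift passes 50 or a number of a turn 8.59, either way. A call with a gripper value outside its range is refused whole. The fingers move at their own pace and stop on an object; the grip force is fixed at half the most. Time passes only in rows, so rows that do not move let the fingers close, or fill a call up. It gives the time, the measured TCP pose, the force, the opening and the grip force at its end, in the units of the state.
- ctrl.get_obs(): the state, without advancing time (a new reading comes with each control period).
- ctrl.camera(name): name is "scene" or "top" or "wrist"; returns a dict with "color" (400x640x3 uint8, red, green, blue), "z_map" (400x640 float32, m along the optical axis (not along the pixel's ray), 0 where there is no reading), "mtx" (3x3 intrinsics, pixels), "extrinsics" (4x4, takes a point from camera to world coordinates); the wrist camera has in their place "hand_eye" (4x4, takes a point from camera to tool coordinates, whose origin is the TCP and whose axes are the flange's). Camera axes: x right, y down, z forward; pixel columns grow to the right and rows downward; lengths in m; the calibration is good to about 2 mm. A picture is of the moment at which its call begins: read the wrist's pose just before it.
- ctrl.hand_in(): hands the job in; it is judged then, once.
The state is a dict: "time_s": time; "q": joint angles; "dq": joint speeds; "joint_efforts": joint torques, N m; "eef_pos": TCP position; "eef_rot": TCP orientation; "wrist_force": force on the tool from outside, world axes, zero at the start; "torque": the same for the moment, N m; "opening": opening from 0.0 (shut) to 1.0 (fully open); "grasp_force": force on a finger pad.
Only numpy, scipy, OpenCV 4.12 (cv2) and the standard library are available. Lean on these libraries where they do the work, as an engineer would, in place of code of your own. Each camera call takes 0.05 s, during which the arm holds its last target. There are 200 camera calls.

## Working session

There is one attempt and no reset: what is moved stays moved. The work goes in short steps, Python scripts to look and compute and a tool call to move; the robot and the scene stay as the last step left them, time stands still between calls to the robot, and variables do not carry over. Pictures are saved under pics/ and viewed, at most 10 in all, crops included, and the job is handed in when it is done.

Besides the shell and the picture viewer there is one more tool, called as a command line: name --pt "numbers of a row" for each row, then --argument value for the rest. send_rows: Moves the arm, as the interface text tells. Its arguments: {"type":"object","properties":{"motion":{"type":"array","items":{"type":"array","items":{"type":"number"}}}},"required":["motion"]}

```bash
mkdir -p pics
cat > h.py <<'E'
import numpy as np,cv2,sys
from bench import ctrl
from scipy.spatial.transform import Rotation as R
def pose():
    o=ctrl.get_obs(); q=o["eef_rot"]; T=np.eye(4); T[:3,:3]=R.from_quat([q[1],q[2],q[3],q[0]]).as_matrix(); T[:3,3]=o["eef_pos"]; return T,o
def cam(n):
    T,o=pose(); c=ctrl.camera(n)
    E=c["extrinsics"] if n!="wrist" else T@c["hand_eye"]
    return c,np.array(E),np.array(c["mtx"])
def cloud(c,E,K):
    z=c["z_map"]; v,u=np.mgrid[:z.shape[0],:z.shape[1]]
    P=np.stack([(u-K[0,2])/K[0,0]*z,(v-K[1,2])/K[1,1]*z,z],-1)
    return P@E[:3,:3].T+E[:3,3]
def onplane(E,K,u,v,h):
    d=E[:3,:3]@np.array([(u-K[0,2])/K[0,0],(v-K[1,2])/K[1,1],1]); return E[:3,3]+d*(h-E[2,3])/d[2]
def save(n,img): cv2.imwrite("pics/"+n,cv2.cvtColor(np.ascontiguousarray(img),cv2.COLOR_RGB2BGR))
E
python3 - <<'E'
from h import *
T,o=pose(); print(T.round(3),o)
for n in("scene","top"):
    c,E,K=cam(n); save(n+".png",c["color"]); print(n,E.round(3),K.round(1)); np.savez("pics/"+n,c=c["color"],z=c["z_map"],E=E,K=K)
E
```

```text
[[-0.91   0.414 -0.001  0.238]
 [ 0.414  0.91  -0.001  0.523]
 [ 0.    -0.002 -1.     0.23 ]
 [ 0.     0.     0.     1.   ]] {'time_s': 0.0, 'q': array([ 9.37700870e-01,  1.81527101e-01,  1.60802415e+00,  4.13969699e-05,
        1.35380198e+00, -2.06315379e-01]), 'dq': array([ 0.00067214,  0.00212693,  0.00120316, -0.00074141, -0.00142184,
        0.00158193]), 'joint_efforts': array([-1.55224247e-03, -4.44860137e+01, -3.51341736e+01, -3.92022430e-04,
        8.74133839e-03,  1.05968951e-05]), 'eef_pos': array([0.23765966, 0.5229742 , 0.23038419]), 'eef_rot': array([-3.77166429e-04,  2.11778549e-01,  9.77317283e-01, -7.95655041e-04]), 'wrist_force': array([ 0.16825609, -0.18656173, -1.21639256]), 'torque': array([ 0.02680417, -0.00209481, -0.05296802]), 'grasp_force': 0.0, 'opening': 0.9986712447540244}
scene [[ 0.901 -0.258  0.348  0.06 ]
 [-0.432 -0.574  0.695 -0.963]
 [ 0.02  -0.777 -0.629  0.968]
 [ 0.     0.     0.     1.   ]] [[505.9   0.  319.9]
 [  0.  505.9 196.2]
 [  0.    0.    1. ]]
top [[ 0.024 -0.988  0.151  0.322]
 [-1.    -0.024 -0.    -0.015]
 [ 0.004 -0.151 -0.989  1.506]
 [ 0.     0.     0.     1.   ]] [[495.7   0.  321.2]
 [  0.  495.7 193.2]
 [  0.    0.    1. ]]
```

View pics/scene.png

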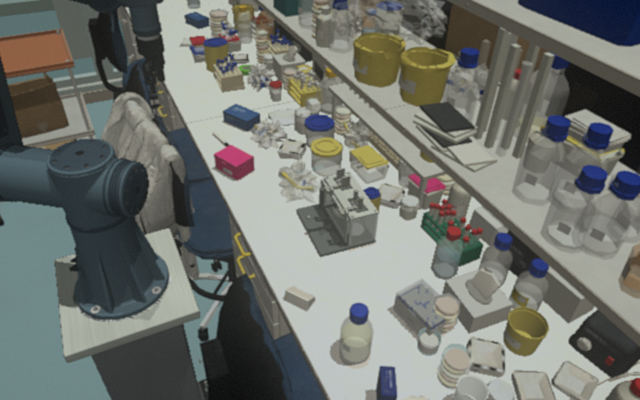

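View pics/top.png

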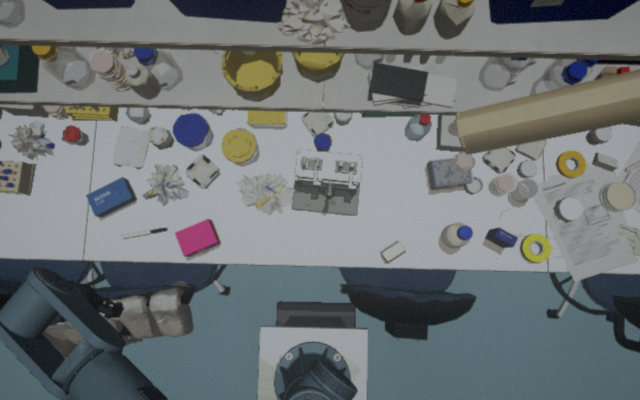

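The carrier is at about (345,215) in the scene view and (327,182) in the top view. The tip box (pink) is at top (198,238), the timer at (392,251) and the bottle at (457,235). I'll enlarge both views of the carrier.

Run:
```python
from h import *
a=np.load("pics/top.npz");b=np.load("pics/scene.npz")
A=cv2.resize(a["c"][140:225,280:375],None,fx=6,fy=6,interpolation=cv2.INTER_CUBIC)[:, :570]
B=cv2.resize(b["c"][160:260,290:390],None,fx=5,fy=5,interpolation=cv2.INTER_CUBIC)
A=cv2.resize(A,(400,358)); B=cv2.resize(B,(400,400))
im=np.zeros((400,800,3),np.uint8); im[:358,:400]=A; im[:,400:]=B; save("crop.png",im)
P=cloud({"z_map":a["z"]},a["E"],a["K"])
m=(abs(P[...,2]-.108)<.006)&(P[...,0]>.3)&(P[...,0]<.75)&(abs(P[...,1])<.2)
v,u=np.nonzero(m); print(u.min(),u.max(),v.min(),v.max(),m.sum())
q=P[m][:,:2].astype(np.float32); print(q.mean(0),cv2.minAreaRect(q))
for w in [(324,182),(327,200),(198,238),(392,251),(457,235)]: print(w,P[w[1],w[0]].round(3))
```

```text
295 362 150 198 1617
[ 0.61222076 -0.03356464] ((0.5892012715339661, -0.03278765827417374), (0.18973329663276672, 0.134077787399292), 85.64967346191406)
(324, 182) [ 0.569 -0.023  0.103]
(327, 200) [ 0.53  -0.034  0.01 ]
(198, 238) [0.402 0.341 0.055]
(392, 251) [ 0.379 -0.23   0.026]
(457, 235) [ 0.424 -0.397  0.124]
```

View pics/crop.png

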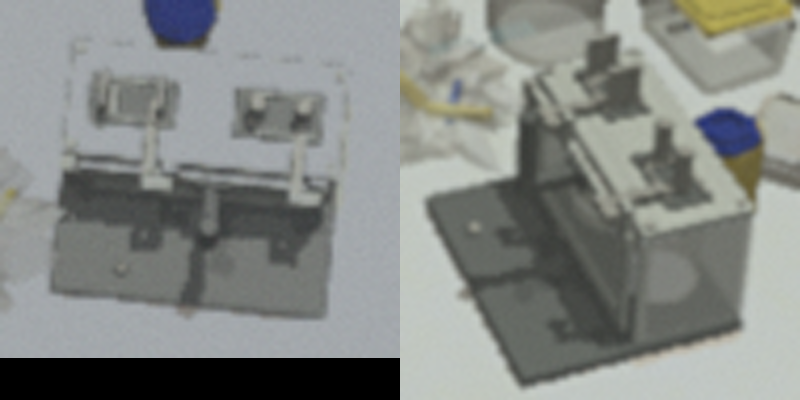

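The left crop shows the flat plates at left (crop 130,100) and the round posts at right (280,115), with the handle at (208,205). The carrier is yawed about -4.4°. I'll turn the tool and go above the round catch.

send_rows --pt "0 0 -6.7 0 0 -20 -1" --pt "0 0 -6.7 0 0 -20 -1" --pt "0 0 -6.7 0 0 -10 -1" --pt "0 0 0 -29 -40 0 -1" --pt "0 0 0 -29 -40 0 -1" --pt "0 0 0 -29 -40 0 -1" --pt "0 0 0 -29 -40 0 -1" --pt "0 0 0 -29 -40 0 -1" --pt "0 0 0 -29 -40 0 -1" --pt "0 0 0 -29 -40 0 -1"

```text
time_s: 1.1
eef_pos: [0.4196, 0.227, 0.2811]
eef_rot: [-0.0, 0.038, 0.999, 0.0]
wrist_force: [0.5, 1.6, 0.2]
opening: 1.003
grasp_force: 0.0
```

send_rows --pt "0 0 0 -25 -40 0 -1" --pt "0 0 0 -25 -40 0 -1" --pt "0 0 0 -25 -40 0 -1" --pt "0 0 0 -25 -40 0 -1" --pt "0 0 0 -25 -40 0 -1" --pt "0 0 0 -25 -40 0 -1" --pt "0 0 0 -25 -40 0 -1" --pt "0 0 0 0 0 0 -1" --pt "0 0 0 0 0 0 -1" --pt "0 0 0 0 0 0 -1"

```text
time_s: 2.1
eef_pos: [0.5718, -0.0626, 0.2809]
eef_rot: [-0.001, 0.038, 0.999, 0.0]
wrist_force: [0.1, -0.1, 0.7]
opening: 1.003
grasp_force: 0.0
```

Run:
```python
from h import *
T,o=pose(); c,E,K=cam("wrist"); save("w1.png",c["color"]); print(T.round(4),E.round(4),K.round(1))
np.savez("pics/w1",c=c["color"],z=c["z_map"],E=E,K=K)
P=cloud(c,E,K); m=(P[...,2]>.135)&(P[...,2]<.165)&(c["z_map"]>.05)
n,l,s,ce=cv2.connectedComponentsWithStats(m.astype(np.uint8))
for i in range(1,n):
    if s[i,4]>40: q=P[l==i]; print(ce[i].round(),s[i,4],np.median(q,0).round(4),q.min(0).round(3),q.max(0).round(3))
```

```text
[[-9.972e-01  7.530e-02 -1.100e-03  5.718e-01]
 [ 7.530e-02  9.972e-01  8.000e-04 -6.260e-02]
 [ 1.100e-03  7.000e-04 -1.000e+00  2.809e-01]
 [ 0.000e+00  0.000e+00  0.000e+00  1.000e+00]] [[ 0.0753  0.9483  0.3084  0.4934]
 [ 0.9972 -0.072  -0.0221 -0.0576]
 [ 0.0013  0.3091 -0.951   0.4233]
 [ 0.      0.      0.      1.    ]] [[350.4   0.  320.6]
 [  0.  350.4 199.2]
 [  0.    0.    1. ]]
[352. 131.] 302 [ 0.5278 -0.0364  0.1554] [ 0.522 -0.043  0.136] [ 0.536 -0.029  0.157]
[395. 231.] 213 [ 0.6182 -0.0021  0.1441] [ 0.607 -0.004  0.135] [0.631 0.002 0.147]
[439. 231.] 241 [0.6211 0.0355 0.1437] [0.61  0.033 0.135] [0.634 0.04  0.146]
[285. 231.] 177 [ 0.6103 -0.0972  0.1442] [ 0.606 -0.103  0.136] [ 0.617 -0.092  0.146]
[321. 231.] 177 [ 0.6126 -0.0661  0.1444] [ 0.609 -0.072  0.135] [ 0.62  -0.061  0.147]
[636. 393.] 47 [0.8247 0.2514 0.1359] [0.821 0.245 0.135] [0.834 0.255 0.137]
```

View pics/w1.png

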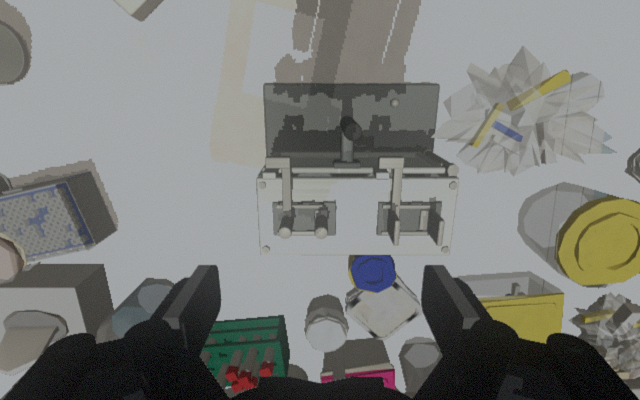

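The wrist view shows the round posts at (285,231) and (321,231), 32 mm apart, with tops at 0.144. The flat plates are at (395,231) and (439,231), and the handle top is at (352,131) at 0.155. These all agree with the given sizes. I'll go down on the round catch, centred on its squeezed position.

send_rows --pt "0 0 0 -21 -4 0 -1" --pt "0 0 0 -20 -4 0 -1" --pt "0 0 0 0 0 40 -1" --pt "0 0 0 0 0 40 -1" --pt "0 0 0 0 0 40 -1" --pt "0 0 0 0 0 20 -1" --pt "0 0 0 0 0 15 -1" --pt "0 0 0 0 0 9 -1" --pt "0 0 0 0 0 0 -1" --pt "0 0 0 0 0 0 -1"

```text
time_s: 3.15
eef_pos: [0.6135, -0.0747, 0.1187]
eef_rot: [0.001, 0.038, 0.999, -0.0]
wrist_force: [-0.4, -0.3, 1.1]
opening: 1.002
grasp_force: 0.0
```

send_rows --pt "0 0 0 0 0 0 0" --pt "0 0 0 0 0 0 0.3" --pt "0 0 0 0 0 0 0.6" --pt "0 0 0 0 0 0 1" --pt "0 0 0 0 0 0 1" --pt "0 0 0 0 0 0 1" --pt "0 0 0 0 0 0 1" --pt "0 0 0 0 0 0 1" --pt "0 0 0 0 0 0 1" --pt "0 0 0 0 0 0 1"

```text
time_s: 4.15
eef_pos: [0.614, -0.0733, 0.1198]
eef_rot: [0.002, 0.038, 0.999, 0.001]
wrist_force: [-1.0, 7.0, 10.6]
opening: 0.296
grasp_force: 58.3
```

The opening is about 25 mm at full grip force, so the round catch is fully squeezed. I'll release, lift, shift 100 mm and lower onto the flat one.

send_rows --pt "0 0 0 0 0 0 -1" --pt "0 0 0 0 0 0 -1" --pt "0 0 0 0 0 0 -1" --pt "0 0 0 0 0 0 -1" --pt "0 0 0 0 0 0 -1" --pt "0 0 0 0 0 0 -1" --pt "0 0 0 0 0 -30 -1" --pt "0 0 0 0 0 -40 -1" --pt "0 0 0 0 0 -20 -1" --pt "0 0 0 0 0 0 -1"

```text
time_s: 5.15
eef_pos: [0.615, -0.0755, 0.2116]
eef_rot: [0.004, 0.038, 0.999, -0.001]
wrist_force: [0.4, -0.9, 0.2]
opening: 0.995
grasp_force: 0.0
```

send_rows --pt "0 0 0 0 30 0 -1" --pt "0 0 0 0 40 0 -1" --pt "0 0 0 0 30 0 -1" --pt "0 0 0 0 0 0 -1" --pt "0 0 0 0 0 0 -1" --pt "0 0 0 0 0 0 -1" --pt "0 0 0 0 0 0 -1" --pt "0 0 0 0 0 0 -1" --pt "0 0 0 0 0 0 -1" --pt "0 0 0 0 0 0 -1"

```text
time_s: 6.15
eef_pos: [0.6203, 0.0246, 0.2073]
eef_rot: [0.0, 0.038, 0.999, -0.0]
wrist_force: [0.2, -0.3, 0.2]
opening: 0.994
grasp_force: 0.0
```

Run:
```python
from h import *
T,o=pose(); c,E,K=cam("wrist"); save("w2.png",c["color"]); print(T[:3,3].round(4),o["opening"],o["wrist_force"])
P=cloud(c,E,K); m=(P[...,2]>.135)&(P[...,2]<.165)&(c["z_map"]>.05)
n,l,s,ce=cv2.connectedComponentsWithStats(m.astype(np.uint8))
for i in range(1,n):
    if s[i,4]>40: q=P[l==i]; print(ce[i].round(),s[i,4],np.median(q,0).round(4),q.min(0).round(3),q.max(0).round(3))
```

```text
[0.6203 0.0246 0.2073] 0.9935630319962163 [ 0.24489972 -0.3111176   0.15814215]
[199.  70.] 823 [ 0.5293 -0.0331  0.155 ] [ 0.522 -0.042  0.135] [ 0.536 -0.028  0.158]
[282. 216.] 350 [ 6.177e-01 -4.000e-04  1.442e-01] [ 0.607 -0.004  0.135] [0.631 0.002 0.146]
[341. 216.] 336 [0.6212 0.0367 0.1443] [0.61  0.034 0.135] [0.634 0.04  0.146]
[155. 216.] 388 [ 0.6121 -0.0802  0.1439] [ 0.607 -0.088  0.135] [ 0.619 -0.076  0.146]
[180. 216.] 364 [ 0.6133 -0.0645  0.1441] [ 0.608 -0.072  0.135] [ 0.621 -0.06   0.146]
```

View pics/w2.png

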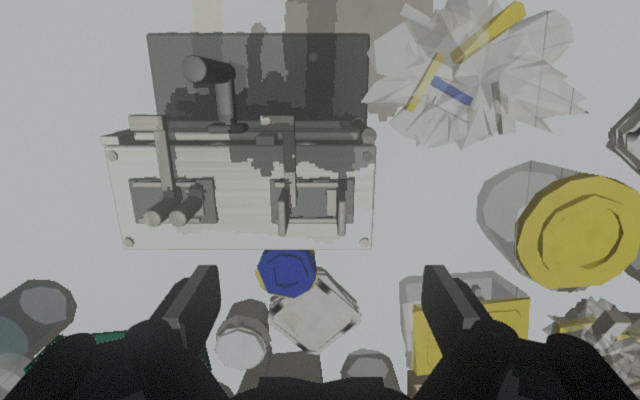

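The round posts are now at (155,216) and (180,216), 16 mm apart, so that catch is fully squeezed. The flat plates are at (282,216) and (341,216). The tool is centred within 1 mm, so I'll go down and squeeze.

send_rows --pt "0 0 0 0 0 25 -1" --pt "0 0 0 0 0 35 -1" --pt "0 0 0 0 0 20 -1" --pt "0 0 0 0 0 10 -1" --pt "0 0 0 0 0 0 0" --pt "0 0 0 0 0 0 0.3" --pt "0 0 0 0 0 0 0.6" --pt "0 0 0 0 0 0 1" --pt "0 0 0 0 0 0 1" --pt "0 0 0 0 0 0 1"

```text
time_s: 7.2
eef_pos: [0.6222, 0.0263, 0.1206]
eef_rot: [0.003, 0.038, 0.999, 0.001]
wrist_force: [-1.1, 6.9, 6.6]
opening: 0.31
grasp_force: 63.0
```

send_rows --pt "0 0 0 0 0 0 1" --pt "0 0 0 0 0 0 1" --pt "0 0 0 0 0 0 1" --pt "0 0 0 0 0 0 1" --pt "0 0 0 0 0 0 1" --pt "0 0 0 0 0 0 1" --pt "0 0 0 0 0 0 1" --pt "0 0 0 0 0 0 1" --pt "0 0 0 0 0 0 1" --pt "0 0 0 0 0 0 1"

```text
time_s: 8.2
eef_pos: [0.6222, 0.0263, 0.1207]
eef_rot: [0.003, 0.038, 0.999, 0.001]
wrist_force: [-1.0, 6.3, 7.9]
opening: 0.311
grasp_force: 62.9
```

send_rows --pt "0 0 0 0 0 0 -1" --pt "0 0 0 0 0 0 -1" --pt "0 0 0 0 0 0 -1" --pt "0 0 0 0 0 0 -1" --pt "0 0 0 0 0 0 -1" --pt "0 0 0 0 0 0 -1" --pt "0 0 0 0 0 -30 -1" --pt "0 0 0 0 0 -40 -1" --pt "0 0 0 0 0 -20 -1" --pt "0 0 0 0 0 0 -1"

```text
time_s: 9.2
eef_pos: [0.6226, 0.0247, 0.2116]
eef_rot: [0.004, 0.038, 0.999, -0.0]
wrist_force: [0.2, -0.5, 0.8]
opening: 1.003
grasp_force: 0.0
```

Run:
```python
from h import *
T,o=pose(); c,E,K=cam("wrist"); print(T.round(4),o["opening"],o["q"].round(3))
P=cloud(c,E,K); m=(P[...,2]>.135)&(P[...,2]<.165)&(c["z_map"]>.05)
n,l,s,ce=cv2.connectedComponentsWithStats(m.astype(np.uint8))
for i in range(1,n):
    if s[i,4]>40: q=P[l==i]; print(ce[i].round(),s[i,4],np.median(q,0).round(4),q.min(0).round(3),q.max(0).round(3))
m=(abs(P[...,2]-.156)<.005)&(P[...,0]<.56); q=P[m]; print("top",m.sum(),q.min(0),q.max(0),cv2.minEnclosingCircle(q[:,:2].astype(np.float32)))
```

```text
[[-9.971e-01  7.590e-02  7.300e-03  6.226e-01]
 [ 7.590e-02  9.971e-01 -1.100e-03  2.470e-02]
 [-7.400e-03 -6.000e-04 -1.000e+00  2.116e-01]
 [ 0.000e+00  0.000e+00  0.000e+00  1.000e+00]] 1.0032333313585498 [-0.151  0.298  1.506 -0.     1.331 -1.645]
[200.  64.] 794 [ 0.5292 -0.033   0.1551] [ 0.522 -0.042  0.135] [ 0.536 -0.028  0.158]
[305. 210.] 323 [0.619  0.0143 0.1443] [0.609 0.011 0.135] [0.632 0.017 0.147]
[341. 210.] 310 [0.6208 0.0367 0.1445] [0.61  0.034 0.135] [0.635 0.04  0.146]
[157. 210.] 374 [ 0.6122 -0.0802  0.1439] [ 0.607 -0.088  0.135] [ 0.62  -0.076  0.146]
[181. 210.] 353 [ 0.6133 -0.0645  0.1441] [ 0.608 -0.072  0.135] [ 0.62  -0.06   0.146]
top 598 [ 0.52200108 -0.04170767  0.15106505] [ 0.53557219 -0.028585    0.15762711] ((0.5307193398475647, -0.03536435589194298), 0.006365454755723476)
```

The flat catch is released too: its plates are now 22.4 mm apart, where 23 is full squeeze. The handle axis is at (0.529,-0.035). I'll go over it, lower and grip.

send_rows --pt "0 0.4 0 29 -22 0 -1" --pt "0 0 0 30 -23 0 -1" --pt "0 0 0 30 -22 0 -1" --pt "0 0 0 0 0 0 -1" --pt "0 0 0 0 0 30 -1" --pt "0 0 0 0 0 30 -1" --pt "0 0 0 0 0 20 -1" --pt "0 0 0 0 0 14 -1" --pt "0 0 0 0 0 0 -1" --pt "0 0 0 0 0 0 -1"

```text
time_s: 10.25
eef_pos: [0.526, -0.0349, 0.1136]
eef_rot: [-0.004, 0.038, 0.999, 0.0]
wrist_force: [0.1, 0.2, 0.6]
opening: 1.001
grasp_force: 0.0
```

send_rows --pt "0 0 0 0 0 0 0" --pt "0 0 0 0 0 0 0.3" --pt "0 0 0 0 0 0 0.6" --pt "0 0 0 0 0 0 1" --pt "0 0 0 0 0 0 1" --pt "0 0 0 0 0 0 1" --pt "0 0 0 0 0 0 1" --pt "0 0 0 0 0 0 1" --pt "0 0 0 0 0 0 1" --pt "0 0 0 0 0 0 1"

```text
time_s: 11.25
eef_pos: [0.5261, -0.0348, 0.1142]
eef_rot: [-0.003, 0.038, 0.999, 0.0]
wrist_force: [-0.5, 1.3, 6.1]
opening: 0.147
grasp_force: 58.4
```

The post is gripped. Now I'll swing the gate in turn-and-shift steps of 5°.

send_rows --pt "0 0 5 0 0 0 1" --pt "0 0 0 8.9 3.3 0 1" --pt "0 0 5 0 0 0 1" --pt "0 0 0 8.9 3.3 0 1" --pt "0 0 5 0 0 0 1" --pt "0 0 0 8.9 3.3 0 1" --pt "0 0 5 0 0 0 1" --pt "0 0 0 8.9 3.3 0 1" --pt "0 0 0 0 0 0 1" --pt "0 0 0 0 0 0 1"

```text
time_s: 12.25
eef_pos: [0.4951, -0.0118, 0.1138]
eef_rot: [-0.004, 0.209, 0.978, -0.0]
wrist_force: [0.6, 1.9, 2.2]
opening: 0.149
grasp_force: 60.0
```

```bash
cat > chk.py <<'E'
from h import *
T,o=pose(); H=np.array([.5783,.0613]); d=T[:2,3]-.019*T[:2,2]-H
a0=np.arctan2(-.0352-.0613,.5288-.5783); th=(a0-np.arctan2(d[1],d[0]))
print("theta",th,"r",np.hypot(*d),"tool cw",-4.35-np.degrees(np.arctan2(-T[0,1],T[1,1])),"tilt",T[:3,2].round(4),o["wrist_force"].round(1),o["torque"].round(2),o["opening"],o["grasp_force"])
E
python3 chk.py
```

```text
theta 0.3753134778106477 r 0.11066228353576926 tool cw 19.835178962932964 tilt [-7.6e-03  6.0e-04 -1.0e+00] [0.6 1.9 2.2] [ 0.34 -0.02  0.25] 0.1494277386176411 60.02286672592163
```

The forces are small and the path follows the arc, so I'll continue.

send_rows --pt "0 0 5 0 0 0 1" --pt "0 0 0 8.9 3.3 0 1" --pt "0 0 5 0 0 0 1" --pt "0 0 0 8.9 3.3 0 1" --pt "0 0 5 0 0 0 1" --pt "0 0 0 8.9 3.3 0 1" --pt "0 0 5 0 0 0 1" --pt "0 0 0 8.9 3.3 0 1" --pt "0 0 5 0 0 0 1" --pt "0 0 0 8.9 3.3 0 1"

```text
time_s: 13.25
eef_pos: [0.4709, 0.0289, 0.1136]
eef_rot: [-0.004, 0.416, 0.909, -0.002]
wrist_force: [1.7, -5.5, -7.5]
opening: 0.146
grasp_force: 59.3
```

```bash
python3 chk.py
```

```text
theta 0.8036567736301987 r 0.11204310885182144 tool cw 44.83468270952283 tilt [-0.0084  0.     -1.    ] [ 1.7 -5.5 -7.5] [-0.55 -0.48 -0.5 ] 0.1458646276798701 59.3095600605011
```

send_rows --pt "0 0 5 0 0 0 1" --pt "0 0 0 8.9 3.3 0 1" --pt "0 0 5 0 0 0 1" --pt "0 0 0 8.9 3.3 0 1" --pt "0 0 5 0 0 0 1" --pt "0 0 0 8.9 3.3 0 1" --pt "0 0 5 0 0 0 1" --pt "0 0 0 8.9 3.3 0 1" --pt "0 0 5 0 0 0 1" --pt "0 0 0 8.9 3.3 0 1"

```text
time_s: 14.25
eef_pos: [0.4669, 0.0759, 0.1136]
eef_rot: [-0.003, 0.603, 0.798, -0.002]
wrist_force: [2.8, -5.6, -10.3]
opening: 0.143
grasp_force: 59.4
```

```bash
python3 chk.py
```

```text
theta -5.05565872660155 r 0.11223390144513533 tool cw 69.80366582405857 tilt [-7.8e-03 -2.0e-04 -1.0e+00] [  2.8  -5.6 -10.3] [-0.51 -0.83 -0.39] 0.1425463380129299 59.43316876888275
```

θ is about 1.23, past the detent. Four more steps will bring it square.

send_rows --pt "0 0 5 0 0 0 1" --pt "0 0 0 8.9 3.3 0 1" --pt "0 0 5 0 0 0 1" --pt "0 0 0 8.9 3.3 0 1" --pt "0 0 5 0 0 0 1" --pt "0 0 0 8.9 3.3 0 1" --pt "0 0 5 0 0 0 1" --pt "0 0 0 8.9 3.3 0 1" --pt "0 0 0 0 0 0 1" --pt "0 0 0 0 0 0 1"

```text
time_s: 15.25
eef_pos: [0.4771, 0.113, 0.1136]
eef_rot: [-0.004, 0.732, 0.682, -0.003]
wrist_force: [-4.7, 3.7, -3.5]
opening: 0.139
grasp_force: 58.4
```

```bash
python3 chk.py
python3 - <<'E'
from h import *
c,E,K=cam("scene"); a=cv2.resize(c["color"][150:270,260:410],None,fx=4,fy=4,interpolation=cv2.INTER_CUBIC)
save("end.png",a)
E
```

```text
theta -4.7139357016769114 r 0.11344932402177904 tool cw 89.72543465717531 tilt [-0.0105  0.0016 -0.9999] [-4.7  3.7 -3.5] [0.66 0.56 0.41] 0.1392286283301052 58.36878955364227
```

View pics/end.png

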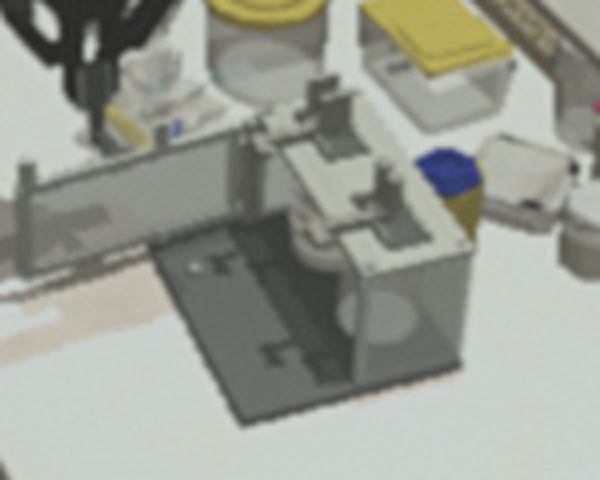

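The picture shows the gate square to the front (20–250, 130–270), with the gripper on its handle behind it at (100,100) and both catches still squeezed. Now I'll hand in.

```bash
python3 -c "
from bench import ctrl
print(ctrl.hand_in())"
```

```text
the job is handed in; nothing more can be done
None
```

I squeezed the round catch fully and then the flat one, swung the gate past its detent to about 1.57 rad, and handed the job in at about 15 s with the gripper still holding the handle; the judge returned no verdict.

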